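# Set the multimeter to the continuity beeper by click-count

### The arm

A 7-joint arm with a two-finger parallel gripper is mounted at the origin on the work surface. World frame = base frame: x ahead of the robot, y to its left, z up, the work surface at z = 0. Lengths are in m, angles in rad, forces in N, time in s.
With the tool pointing down it reaches from about 0.4 to 0.75 m from the base axis. Payload 19.5 kg.
Tool frame: the origin (TCP) lies on the front face of the gripper's body, between the roots of the fingers; the fingertips stand 73 mm ahead of it and the grasp point (between the pads) lies 54 mm ahead of it; z points along the fingers, y is the line along which they close (so a half turn about z gives the same grasp; the last joint's range is limited). The gripper opens to 85 mm and grips with 20 to 120 N. Pads are 22 mm wide; open, the fingers measure 114 mm over their backs; the gripper's body (76 mm by 85 mm) begins 54 mm behind the grasp point. The pads swing forward as they close: fully open they stand 13 mm farther back than shut.
Start: joints at [-1.288, 0.707, -0.028, 1.485, 0.022, 0.951, -0.075], TCP at [0.183, 0.545, 0.304] pointing down, gripper open.
Joint ranges: [-2.71, 2.71], [-0.32, 2.16], [-1.57, 1.52], [0, 2.45], [-1.46, 4.6], [0, 2.02], [-2.83, 2.83]. Speed limits (rad/s): [1.89, 1.89, 2.57, 2.57, 3.01, 3.01, 3.01].

### API

Orientations are given as a rotation vector (axis times angle).
In Python, from bench import sensors, camera, camera_info, ticket gives the robot as it stands.
- The arm moves only by the tool step_arm, never from a script. Its argument "rows" is a list that holds one entry, the list of rows, each a list of 7 numbers: the turn, a rotation vector about the tool's x, y, z in units of 180 degrees (1.0 is 180 degrees), then the shift along the tool's x, y, z in units of 100 mm (1.0 is 100 mm), then the closure, from -1 (fully open) to 1 (shut). A call has exactly 10 rows; each row is the pose to reach, as a shift and turn from the pose commanded when the call began, along the tool's axes at that moment, turning the shorter way round; what a row does not reach only later rows make up. A row lasts 1/8 s, in which the tool goes at most 62.5 mm and 10.7 degrees, less where a joint would pass 70% of its speed; a pose out of reach is approached as far as the arm can. A call with a number of a shift or a turn outside -1 to 1 is refused whole. A call with a gripper value outside its range is refused whole. The fingers move at their own pace and stop on an object; the grip force is fixed at half the most. Time passes only in rows, so rows that repeat a pose let the fingers close, or fill a call up. It gives the time, the measured TCP pose, the force, the opening and the grip force at its end, in the units of the state.
- sensors.observe(): the state, without advancing time (a new reading comes with each control period).
- camera(name): name is "side" or "top"; returns the picture (384x512x3 uint8, red, green, blue); there is no depth.
- camera_info(name): a dict with "fx", "fy", "cx", "cy" (pixels), "position" and "orientation" of the camera in the world. Camera axes: x right, y down, z forward; pixel columns grow to the right and rows downward; lengths in m; the calibration is good to about 2 mm. A picture is of the moment at which its call begins. camera_info takes no time and is no camera call.
- ticket.job_done(): hands the job in; it is judged then, once.
The state is a dict: "t": time; "joint_pos": joint angles; "qd": joint speeds; "joint_efforts": joint torques, N m; "eef_pos": TCP position; "ee_rot": TCP orientation; "ft_force": force on the tool from outside, world axes, zero at the start; "moment": the same for the moment, N m; "opening": finger opening in m; "grip_force": force on a finger pad.
Only numpy, scipy, OpenCV 4.12 (cv2) and the standard library are available. Lean on these libraries where they do the work, as an engineer would, in place of code of your own. Each camera call takes 0.05 s, during which the arm holds its last target. There are 200 camera calls.

### The job

The multimeter is off: with a fingertip push the bar of its selector dial round clockwise exactly four clicks, to the ohms range, and do not run on to the fifth, which is the current range. Then press down the left-hand key under the display (SELECT) to choose the beeper, let it come up, and draw the hand clear. Be gentle: do not pinch or force the dial or lift or shove the meter, and leave the other keys and the things around it alone.

Things in the scene. Friction and masses are not known exactly. Their poses are not given: they have to be found in the camera images.
- meter: Multimeter lying loose, face up, on rubber feet: 205 x 95 x 42 mm, about 0.6 kg; a sideways push above some 3.5 N may slide it. Origin: centre of the underside. x along it to the display end (away from the robot, within 30 degrees), y to its left, z up. Flat panel 42 mm above the bench. Along x (mm): display at 62, row of three keys at 24, dial axis at -26, four sockets at -80.
- dial_top (a point): On the dial's axis, at the top of its bar, 60 mm above the bench. Black skirt 48 mm across, 4 mm high, with an upright straight bar 46 mm long, centred, 10 mm wide, 4 to 18 mm above the panel; a white line on top marks the pointer end. x: along the bar to the pointer end. At OFF the pointer is 105 degrees anticlockwise (from above) of the meter's x. Panel ticks mark the stops; the thick one is OFF.
- dial (a joint): Dial angle, rad, grows clockwise from above. Starts at OFF, 0 (end stop just below). Eight click-stops 0.524 rad (30 degrees) apart, 0 to 3.665; the fourth from OFF is 2.094. A spring holds each stop: about 0.035 N m (1.5 N at the bar's end) moves the dial off, the resistance fades to half-way, then it snaps ahead by itself into the next stop, leaving the finger behind.
- key_left_top (a point): Middle of the top of the SELECT key: the left one (meter's +y side) of three equal light grey keys between display and dial. Keys are 10 x 15 mm (15 across the meter), 27 mm apart centre to centre, tops 4 mm above the panel (46 mm above the bench).
- key_left (a joint): Travel of the SELECT key, m: 0 up, 0.003 fully down; sprung, about 1 N to start and 3.5 N fully down; it comes back up when let go.
- key_mid (a joint): Travel of the middle key, the same make; not to be pressed.
- key_right (a joint): Travel of the right key, the same make; not to be pressed.
- screwdriver: Bystander: precision screwdriver lying flat, aluminium handle, 129 mm long, 12 mm thick; origin under its middle, x along the shaft to the tip. Leave it.
- tweezers: Bystander: steel tweezers lying flat, about 127 mm long, 9 mm high; origin under the middle, x to the points. Leave it.
- spudger: Bystander: black plastic opening stick, 143 mm long, 6 mm high; origin under the middle, x along it. Leave it.
- flux_tin: Bystander: round metal tin, 44 mm across, 22 mm high; origin under the centre. Leave it.
- solder_reel: Bystander: small reel standing on its flange, 52 mm across, 28 mm high; origin under the centre. Leave it.
- handset: Bystander: dismantled phone lying screen up, 146 x 71 x 8 mm; origin under the centre, x along it. Leave it.
- parts_box: Bystander: shut plastic parts box, 107 x 77 x 29 mm; origin under the centre. Leave it.
Things that resemble listed ones, but are neither listed nor needed, are in the scene too. Leave any turquoise look-alike of the meter alone.

How it is judged:
By the outcome, as a careful person would: the job done as asked, in the order asked, and still so for the second after the job is handed in, with the robot touching nothing.
It also fails if it takes over 51 s, if anything falls off the work surface, if the arm or the gripper's body presses on something with over 40 N, if the wrist force passes 120 N, or if a joint passes its speed limit or range.

## Working session

There is one attempt and no reset: what is moved stays moved. The work goes in short steps, Python scripts to look and compute and a tool call to move; the robot and the scene stay as the last step left them, time stands still between calls to the robot, and variables do not carry over. Pictures are saved under pics/ and viewed, at most 10 in all, crops included, and the job is handed in when it is done.

Besides the shell and the picture viewer there is one more tool, called after ">>>" by a JSON object that holds its "method" and its "body", one argument or row to a line. step_arm: Moves the arm, as the interface text tells. Its arguments: {"type":"object","properties":{"rows":{"type":"array","items":{"type":"array","items":{"type":"array","items":{"type":"number"}}}}},"required":["rows"]}

```bash
mkdir -p pics; python3 - <<'E'
from bench import sensors, camera, camera_info
import cv2
for n in("top","side"):
    cv2.imwrite(f"pics/{n}0.png",cv2.resize(camera(n)[:,:,::-1],(800,600),interpolation=cv2.INTER_CUBIC)); print(camera_info(n))
s=sensors.observe(); print(s)
E
```

```text
{'fx': 394.3463544538705, 'fy': 394.3463544538705, 'cx': 251.15359435823007, 'cy': 192.68512051646255, 'position': array([ 0.34172128, -0.02796864,  1.2228024 ]), 'orientation': array([-2.1390117 ,  2.1516498 , -0.14933229])}
{'fx': 479.36338447051884, 'fy': 479.36338447051884, 'cx': 259.6879559558815, 'cy': 197.45826083606343, 'position': array([0.43303351, 0.78155575, 0.96452197]), 'orientation': array([-0.12673849,  2.90105759, -1.10542717])}
{'t': 0.1, 'joint_pos': array([-1.28769678,  0.70699562, -0.02762386,  1.48495755,  0.02198376,
        0.95088305, -0.07548327]), 'qd': array([ 0.00104783,  0.00084751,  0.00118992, -0.0013541 , -0.0001014 ,
        0.00023844, -0.00039368]), 'joint_efforts': array([ 2.76047853e-03, -8.84285545e+01,  1.23715885e+00, -2.36449671e+01,
        1.71587948e-02,  5.16052256e-03, -6.09506651e-05]), 'eef_pos': array([0.18343259, 0.54478315, 0.30349878]), 'ee_rot': array([-5.07912780e-01, -3.10011801e+00,  1.46255601e-03]), 'ft_force': array([0.28406661, 0.18508018, 0.26999786]), 'moment': array([-0.00486113,  0.05523926, -0.03295437]), 'grip_force': 0.0, 'opening': 0.08536772685846027}
```

View pics/top0.png

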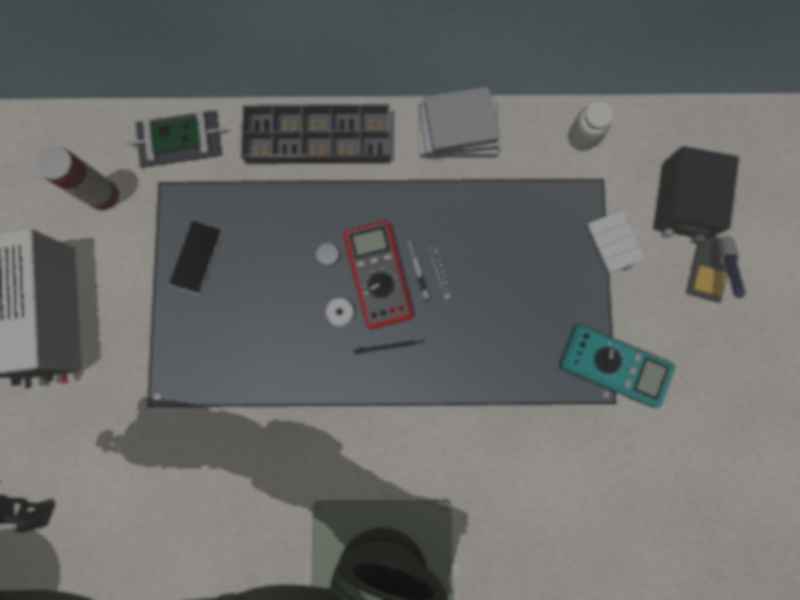

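View pics/side0.png

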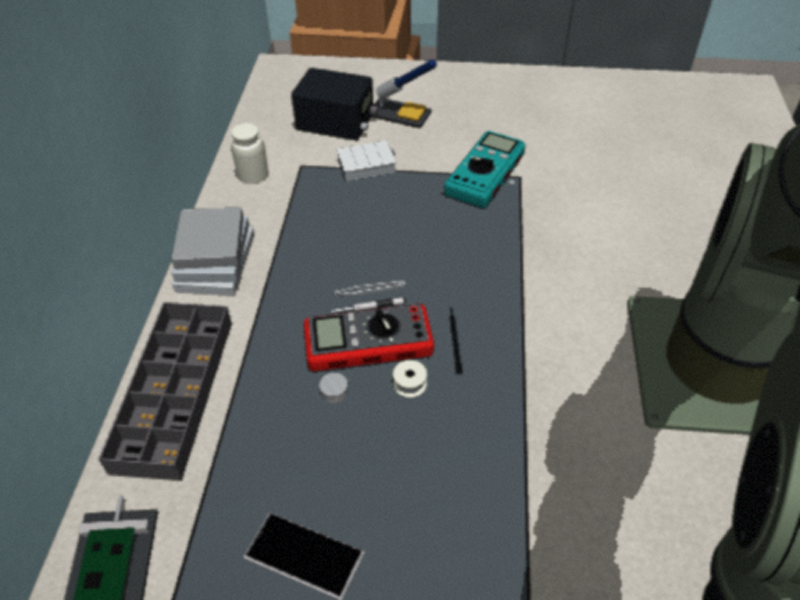

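```bash
cat > h.py <<'E'
import numpy as np, cv2
from scipy.spatial.transform import Rotation as R
from bench import sensors, camera, camera_info
def proj(n,P):
    c=camera_info(n); Q=(np.atleast_2d(P)-c["position"])@R.from_rotvec(c["orientation"]).as_matrix()
    return np.c_[c["fx"]*Q[:,0]/Q[:,2]+c["cx"],c["fy"]*Q[:,1]/Q[:,2]+c["cy"]]
def ray(n,uv,z):
    c=camera_info(n); d=R.from_rotvec(c["orientation"]).as_matrix()@[(uv[0]-c["cx"])/c["fx"],(uv[1]-c["cy"])/c["fy"],1]
    return c["position"]+d*(z-c["position"][2])/d[2]
def m2w(p,P):
    P=np.atleast_2d(P); c,s=np.cos(p[2]),np.sin(p[2])
    return np.c_[p[0]+c*P[:,0]-s*P[:,1],p[1]+s*P[:,0]+c*P[:,1],P[:,2]]
def crop(n,img,uv,half,k,fn,marks=()):
    u0,v0=(np.array(uv)-half).astype(int); w,hh=(2*np.array(half)).astype(int)
    o=cv2.resize(img[v0:v0+hh,u0:u0+w,::-1],None,fx=k,fy=k,interpolation=cv2.INTER_CUBIC)
    for q in marks:
        a=((q-[u0,v0]+.5)*k).astype(int); cv2.circle(o,tuple(map(int,a)),2,(0,255,0),-1)
    cv2.imwrite(fn,o)
E
cat > fit.py <<'E'
from h import *
from scipy.optimize import minimize
def redmask(im):
    h=cv2.cvtColor(im,cv2.COLOR_RGB2HSV); m=(((h[...,0]<8)|(h[...,0]>172))&(h[...,1]>130)&(h[...,2]>60)).astype(np.uint8)
    return m
def measure(imgs,p0):
    H={}
    for n,im in imgs.items():
        m=redmask(im); u=proj(n,[[p0[0],p0[1],.03]])[0]
        k=np.zeros_like(m); cv2.circle(k,tuple(map(int,u)),60,1,-1); m&=k
        nl,l,st,_=cv2.connectedComponentsWithStats(m,connectivity=8); 
        m=np.isin(l,[i for i in range(1,nl) if st[i,4]>30]).astype(np.uint8)
        hull=cv2.convexHull(cv2.findNonZero(m)); f=np.zeros(m.shape,np.uint8); cv2.fillConvexPoly(f,hull,1); H[n]=f.astype(float)
    a,b,r=.1025,.0475,.008
    th=np.linspace(0,2*np.pi,33)[:-1]
    B=np.array([[np.sign(np.cos(t))*(a-r)+r*np.cos(t),np.sign(np.sin(t))*(b-r)+r*np.sin(t),z] for t in th+.01 for z in(.003,.042)])
    def cost(p,ns):
        c=0
        for n in ns:
            q=cv2.convexHull(proj(n,m2w(p,B)).astype(np.float32)); g=np.zeros((384*4,512*4),np.uint8)
            cv2.fillConvexPoly(g,np.round((q+.5)*4*16-8).astype(np.int32),1,shift=4)
            c+=np.abs(cv2.resize(g.astype(np.float32),(512,384),interpolation=cv2.INTER_AREA)-H[n]).sum()
        return c
    out={}
    for ns in (["top"],["side"],["top","side"]):
        s=np.array([[0,0,0],[.01,0,0],[0,.01,0],[0,0,.1]])
        r_=minimize(cost,p0,args=(ns,),method="Nelder-Mead",options=dict(initial_simplex=p0+s,xatol=1e-5,fatol=.01)); out["+".join(ns)]=r_.x; print(ns,r_.x.round(4),r_.fun)
    return out["top+side"]
if __name__=="__main__":
    imgs={n:camera(n) for n in("top","side")}
    c=ray("top",(378*.64,275*.64),.04); a=ray("top",(370*.64,240*.64),.042);b=ray("top",(380*.64,285*.64),.06)
    p0=np.array([c[0],c[1],np.arctan2(a[1]-b[1],a[0]-b[0])]); print(p0)
    p=measure(imgs,p0); np.save("p.npy",p)
    t=np.radians(105); e=.023*np.array([np.cos(t),np.sin(t)])
    M=m2w(p,[[-.026,0,.06],[-.026+e[0],e[1],.06],[-.026-e[0],-e[1],.06],[.024,.027,.046],[.024,0,.046],[.024,-.027,.046],[.1025,.0475,.042],[.1025,-.0475,.042],[-.1025,.0475,.042],[-.1025,-.0475,.042]])
    print(M.round(4))
    for n in imgs: crop(n,imgs[n],proj(n,[[p[0],p[1],.04]])[0],(50,37),8,f"pics/{n}1.png",proj(n,M))
E
python3 fit.py
```

```text
[0.56364269 0.00421595 0.21046797]
['top'] [0.57   0.0064 0.2476] 151.25
['side'] [0.5684 0.0068 0.2558] 364.3125
['top', 'side'] [0.5685 0.0063 0.2486] 518.125
[[ 5.433e-01 -1.000e-04  6.000e-02]
 [ 5.320e-01  1.990e-02  6.000e-02]
 [ 5.545e-01 -2.020e-02  6.000e-02]
 [ 5.851e-01  3.830e-02  4.600e-02]
 [ 5.917e-01  1.220e-02  4.600e-02]
 [ 5.984e-01 -1.400e-02  4.600e-02]
 [ 6.561e-01  7.750e-02  4.200e-02]
 [ 6.795e-01 -1.450e-02  4.200e-02]
 [ 4.574e-01  2.710e-02  4.200e-02]
 [ 4.808e-01 -6.500e-02  4.200e-02]]
```

View pics/top1.png

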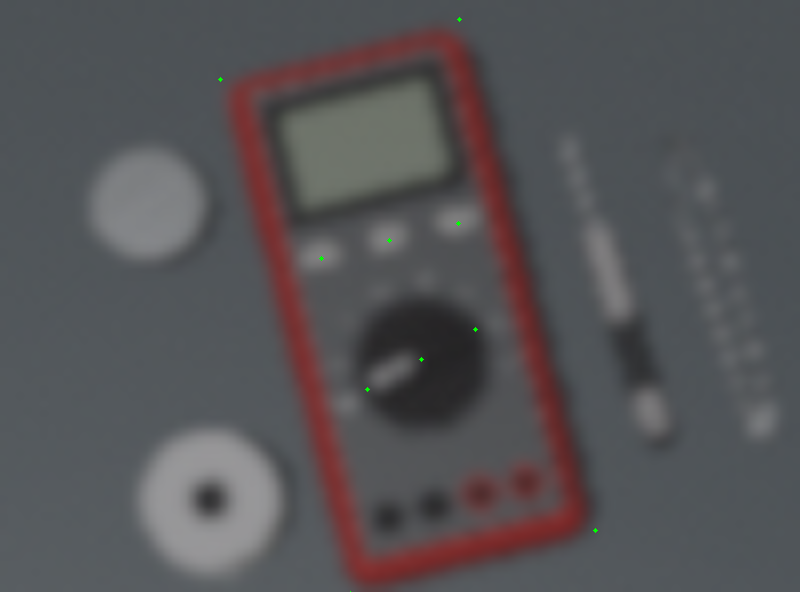

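View pics/side1.png

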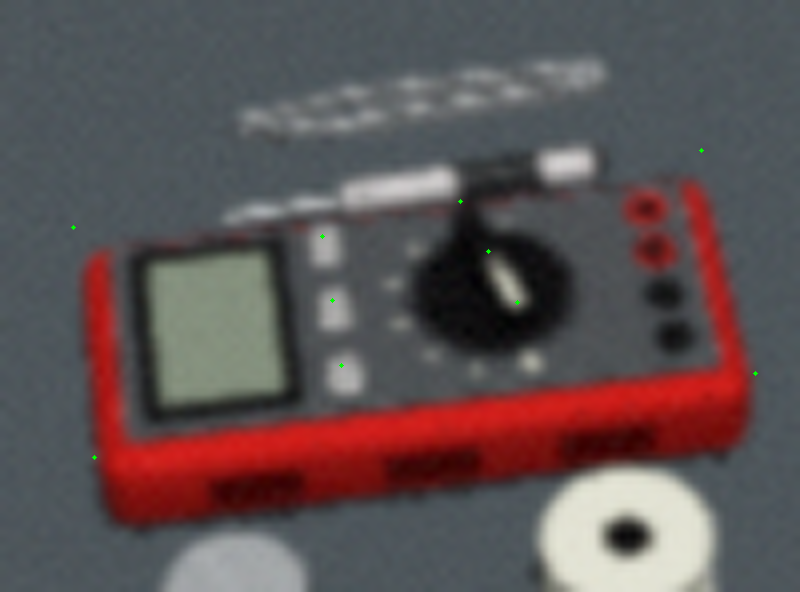

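```bash
cat > feat.py <<'E'
from h import *
from scipy.optimize import least_squares
p=np.load("p.npy")
P=np.array([[.024,.0275,.0455],[.024,.0005,.0455],[.024,-.0265,.0455],[-.026,0,.046],[.062,0,.042],[-.08,0,.042]])
T=dict(top=[(321,254),(387,237),(457,222),(423,364),(365,143),(456.7,499.5)],side=[(345,373),(335,310),(325,246),(492,292),(217,330),(660,272)])
U={n:np.array(T[n])/8-.5+(proj(n,[[p[0],p[1],.04]])[0]-(50,37)).astype(int) for n in T}
for ns in(["top"],["side"],["top","side"]):
    r=least_squares(lambda q:np.concatenate([(proj(n,m2w(q,P))-U[n]).ravel() for n in ns]),p)
    print(ns,r.x.round(4)); print(r.fun.reshape(-1,6,2).round(2).tolist())
q=r.x; np.save("p.npy",q)
print("dial,keyL",m2w(q,[[-.026,0,.06],[.024,.027,.046]]).round(4))
E
python3 feat.py
```

```text
['top'] [0.57   0.0065 0.2444]
[[[-0.18, 0.07], [0.17, 0.04], [0.01, -0.24], [-0.16, -0.23], [0.11, 0.23], [0.04, 0.14]]]
['side'] [0.5673 0.009  0.2521]
[[[0.02, 0.29], [0.0, -0.06], [0.02, -0.04], [0.06, -0.59], [-0.26, 0.11], [0.15, 0.26]]]
['top', 'side'] [0.5684 0.0076 0.248 ]
[[[-0.57, 0.6], [-0.22, 0.54], [-0.39, 0.23], [-0.5, 0.26], [-0.33, 0.73], [-0.24, 0.62]], [[-0.41, -0.21], [-0.37, -0.55], [-0.3, -0.53], [-0.32, -1.02], [-0.63, -0.44], [-0.23, -0.11]]]
dial,keyL [[0.5432 0.0012 0.06  ]
 [0.5851 0.0396 0.046 ]]
```

>>> {"method": "step_arm", "body": {
  "rows": [
    [[0, 0, 0, -0.1, -0.08, 0, 1], [0, 0, 0, -0.2, -0.16, 0, 1], [0, 0, 0, -0.3, -0.24, 0, 1], [0, 0, 0, -0.4, -0.32, 0, 1], [0, 0, 0, -0.5, -0.4, 0, 1], [0, 0, 0, -0.6, -0.48, 0, 1], [0, 0, 0, -0.7, -0.56, 0, 1], [0, 0, 0, -0.8, -0.64, 0, 1], [0, 0, 0, -0.9, -0.72, 0, 1], [0, 0, 0, -1, -0.8, 0, 1]]
  ]
}}

```text
t: 1.45
eef_pos: [0.2532, 0.4365, 0.3039]
ee_rot: [0.508, 3.1, -0.0]
ft_force: [0.5, -0.4, -0.3]
opening: 0.0
grip_force: 0.0
```

>>> {"method": "step_arm", "body": {
  "rows": [
    [[0, 0, 0, -0.1, -0.08, 0, 1], [0, 0, 0, -0.2, -0.16, 0, 1], [0, 0, 0, -0.3, -0.24, 0, 1], [0, 0, 0, -0.4, -0.32, 0, 1], [0, 0, 0, -0.5, -0.4, 0, 1], [0, 0, 0, -0.6, -0.48, 0, 1], [0, 0, 0, -0.7, -0.56, 0, 1], [0, 0, 0, -0.8, -0.64, 0, 1], [0, 0, 0, -0.9, -0.72, 0, 1], [0, 0, 0, -1, -0.8, 0, 1]]
  ]
}}

```text
t: 2.7
eef_pos: [0.3224, 0.3287, 0.3039]
ee_rot: [-0.508, -3.1, 0.0]
ft_force: [-0.1, -0.6, -0.7]
opening: -0.0003
grip_force: 0.0
```

>>> {"method": "step_arm", "body": {
  "rows": [
    [[0, 0, 0, -0.1, -0.08, 0.1, 1], [0, 0, 0, -0.2, -0.16, 0.2, 1], [0, 0, 0, -0.3, -0.24, 0.3, 1], [0, 0, 0, -0.4, -0.32, 0.4, 1], [0, 0, 0, -0.5, -0.4, 0.5, 1], [0, 0, 0, -0.6, -0.48, 0.6, 1], [0, 0, 0, -0.7, -0.56, 0.7, 1], [0, 0, 0, -0.8, -0.64, 0.8, 1], [0, 0, 0, -0.9, -0.72, 0.8, 1], [0, 0, 0, -1, -0.8, 0.8, 1]]
  ]
}}

```text
t: 3.95
eef_pos: [0.3917, 0.221, 0.224]
ee_rot: [0.508, 3.1, 0.0]
ft_force: [0.0, -0.2, -0.4]
opening: 0.0001
grip_force: 0.0
```

>>> {"method": "step_arm", "body": {
  "rows": [
    [[0, 0, 0, -0.1, -0.08, 0, 1], [0, 0, 0, -0.2, -0.16, 0, 1], [0, 0, 0, -0.3, -0.24, 0, 1], [0, 0, 0, -0.4, -0.32, 0, 1], [0, 0, 0, -0.5, -0.4, 0, 1], [0, 0, 0, -0.6, -0.48, 0, 1], [0, 0, 0, -0.7, -0.56, 0, 1], [0, 0, 0, -0.8, -0.64, 0, 1], [0, 0, 0, -0.9, -0.72, 0, 1], [0, 0, 0, -1, -0.8, 0, 1]]
  ]
}}

```text
t: 5.2
eef_pos: [0.4609, 0.1133, 0.2239]
ee_rot: [-0.508, -3.1, 0.0]
ft_force: [-0.3, 0.3, -0.3]
opening: -0.0001
grip_force: 0.0
```

>>> {"method": "step_arm", "body": {
  "rows": [
    [[0, 0, -0.03, -0.08, -0.08, 0.0, 1], [0, 0, -0.06, -0.16, -0.16, 0.05, 1], [0, 0, -0.09, -0.25, -0.25, 0.1, 1], [0, 0, -0.12, -0.34, -0.35, 0.15, 1], [0, 0, -0.16, -0.43, -0.44, 0.2, 1], [0, 0, -0.2, -0.52, -0.53, 0.25, 1], [0, 0, -0.23, -0.6, -0.62, 0.3, 1], [0, 0, -0.25, -0.68, -0.7, 0.35, 1], [0, 0, -0.265, -0.755, -0.775, 0.4, 1], [0, 0, -0.265, -0.755, -0.775, 0.44, 1]]
  ]
}}

```text
t: 6.45
eef_pos: [0.5075, 0.0155, 0.1796]
ee_rot: [0.786, -3.041, 0.0]
ft_force: [-0.9, 0.5, 0.3]
opening: -0.0001
grip_force: 0.0
```

```bash
cat > look.py <<'E'
import sys
from h import *
s=sensors.observe(); M=R.from_rotvec(s["ee_rot"]).as_matrix(); p=np.load("p.npy")
psi=np.degrees(np.arctan2(M[1,1],M[0,1])); print(s["t"],s["eef_pos"].round(4),"psi",psi.round(2),"down",M[:,2].round(3),s["ft_force"].round(2))
tip=[s["eef_pos"]+M@[a*.011,b*.0145,.073] for a in(-1,1) for b in(-1,1)]
ims=[]
for n in("top","side"):
    im=camera(n)
    crop(n,im,proj(n,[[p[0]-.02,p[1],.06]])[0],(33,37),8,f"/tmp/{n}.png",proj(n,np.array(tip)))
    ims.append(cv2.resize(cv2.imread(f"/tmp/{n}.png"),(400,int(74*400/66))))
cv2.imwrite(f"pics/{sys.argv[1]}.png",np.hstack(ims))
E
python3 look.py a
```

```text
6.45 [0.5075 0.0155 0.1796] psi 119.0 down [-0. -0. -1.] [-0.9   0.53  0.28]
```

View pics/a.png

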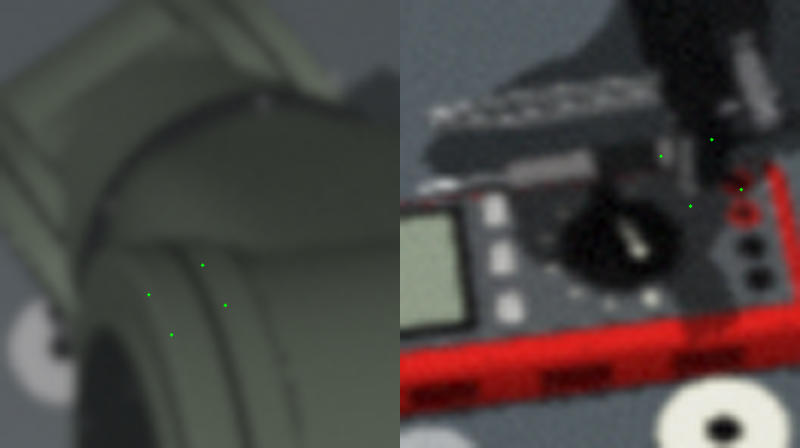

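>>> {"method": "step_arm", "body": {
  "rows": [
    [[0, 0, 0, 0, 0, 0.1, 1], [0, 0, 0, 0, 0, 0.2, 1], [0, 0, 0, 0, 0, 0.3, 1], [0, 0, 0, 0, 0, 0.36, 1], [0, 0, 0, 0, 0, 0.42, 1], [0, 0, 0, 0, 0, 0.47, 1], [0, 0, 0, 0, 0, 0.5, 1], [0, 0, 0, 0, 0, 0.53, 1], [0, 0, 0, 0, 0, 0.55, 1], [0, 0, 0, 0, 0, 0.55, 1]]
  ]
}}

```text
t: 7.8
eef_pos: [0.5073, 0.0165, 0.1249]
ee_rot: [0.789, -3.041, 0.0]
ft_force: [-0.2, -0.3, 1.1]
opening: 0.0002
grip_force: 0.0
```

```bash
python3 look.py b; python3 -c "
import cv2;a=cv2.imread('/tmp/side.png');cv2.imwrite('pics/b2.png',a)"
```

```text
7.8 [0.5073 0.0165 0.1249] psi 119.09 down [-0. -0. -1.] [-0.19 -0.35  1.12]
```

View pics/b2.png

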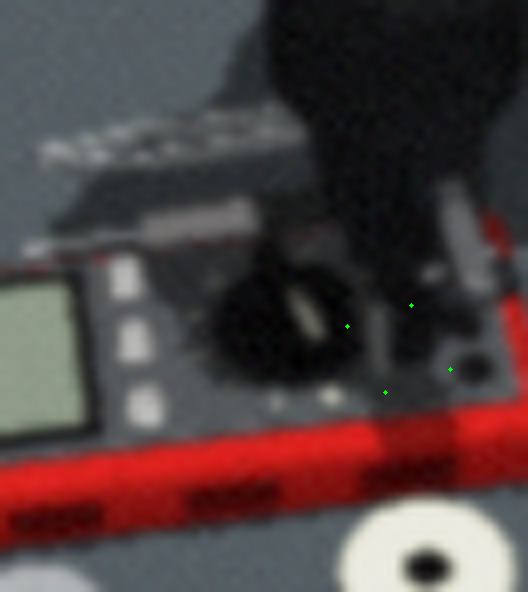

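```bash
cat > plan.py <<'E'
from h import *
D=m2w(np.load("p.npy"),[[-.026,0,0]])[0][:2]; B=8
def pose(phi,r=.020,w=.0165,b=B):
    a=np.radians(phi); u=np.array([np.cos(a),np.sin(a)]); return D+r*u+w*np.array([-u[1],u[0]]),phi-b
def rel(p0,psi0,p1,psi1):
    a=np.radians(psi0); y=np.array([np.cos(a),np.sin(a)]); x=np.array([-y[1],y[0]]); d=p1-p0
    return [0,0,round((psi0-psi1)/180,3),round(d@x*10,3),round(d@y*10,3)]
if __name__=="__main__":
    s=sensors.observe(); print(s["eef_pos"],s["ft_force"].round(2))
    M=R.from_rotvec(s["ee_rot"]).as_matrix(); psi=np.degrees(np.arctan2(M[1,1],M[0,1]))
    print("start",rel(s["eef_pos"][:2],psi,*pose(119.2,w=.0175)))
    p0=pose(122.2)
    for k in range(1,11): print(rel(*p0,*pose(122.2-3*k)))
E
python3 plan.py
```

```text
[0.50729354 0.01645496 0.12499158] [-0.2  -0.41 -1.22]
start [0, 0, np.float64(0.044), np.float64(-0.064), np.float64(-0.108)]
[0, 0, 0.017, np.float64(-0.009), np.float64(0.01)]
[0, 0, 0.033, np.float64(-0.019), np.float64(0.019)]
[0, 0, 0.05, np.float64(-0.03), np.float64(0.028)]
[0, 0, 0.067, np.float64(-0.041), np.float64(0.036)]
[0, 0, 0.083, np.float64(-0.052), np.float64(0.044)]
[0, 0, 0.1, np.float64(-0.063), np.float64(0.051)]
[0, 0, 0.117, np.float64(-0.075), np.float64(0.057)]
[0, 0, 0.133, np.float64(-0.088), np.float64(0.063)]
[0, 0, 0.15, np.float64(-0.1), np.float64(0.068)]
[0, 0, 0.167, np.float64(-0.113), np.float64(0.072)]
```

>>> {"method": "step_arm", "body": {
  "rows": [
    [[0, 0, 0.005, 0, -0.02, 0, 1], [0, 0, 0.01, 0, -0.05, 0, 1], [0, 0, 0.015, 0, -0.08, 0, 1], [0, 0, 0.02, -0.01, -0.1, 0, 1], [0, 0, 0.025, -0.02, -0.118, 0, 1], [0, 0, 0.027, -0.03, -0.118, 0, 1], [0, 0, 0.027, -0.04, -0.118, 0, 1], [0, 0, 0.027, -0.05, -0.118, 0, 1], [0, 0, 0.027, -0.06, -0.118, 0, 1], [0, 0, 0.027, -0.064, -0.118, 0, 1]]
  ]
}}

```text
t: 9.15
eef_pos: [0.5186, 0.0093, 0.1249]
ee_rot: [0.659, -3.072, 0.0]
ft_force: [-0.2, -0.8, -0.7]
opening: -0.0
grip_force: 0.0
```

>>> {"method": "step_arm", "body": {
  "rows": [
    [[0, 0, 0.017, -0.009, 0.01, 0, 1], [0, 0, 0.033, -0.019, 0.019, 0, 1], [0, 0, 0.05, -0.03, 0.028, 0, 1], [0, 0, 0.067, -0.041, 0.036, 0, 1], [0, 0, 0.083, -0.052, 0.044, 0, 1], [0, 0, 0.1, -0.063, 0.051, 0, 1], [0, 0, 0.117, -0.075, 0.057, 0, 1], [0, 0, 0.133, -0.088, 0.063, 0, 1], [0, 0, 0.15, -0.1, 0.068, 0, 1], [0, 0, 0.167, -0.113, 0.072, 0, 1]]
  ]
}}

```text
t: 10.4
eef_pos: [0.526, 0.0205, 0.1249]
ee_rot: [0.165, 3.137, -0.0]
ft_force: [-1.1, 0.2, -0.2]
opening: 0.0
grip_force: 0.0
```

```bash
python3 look.py c; cp /tmp/side.png pics/c2.png
```

```text
10.4 [0.526  0.0205 0.1249] psi 83.96 down [ 0. -0. -1.] [-1.06  0.16 -0.16]
```

View pics/c2.png

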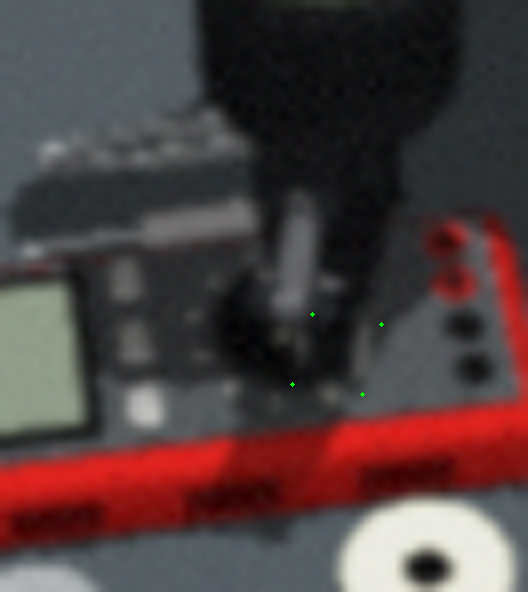

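>>> {"method": "step_arm", "body": {
  "rows": [
    [[0, 0, 0.017, -0.009, 0.01, 0, 1], [0, 0, 0.033, -0.019, 0.019, 0, 1], [0, 0, 0.05, -0.03, 0.028, 0, 1], [0, 0, 0.067, -0.041, 0.036, 0, 1], [0, 0, 0.083, -0.052, 0.044, 0, 1], [0, 0, 0.1, -0.063, 0.051, 0, 1], [0, 0, 0.117, -0.075, 0.057, 0, 1], [0, 0, 0.133, -0.088, 0.063, 0, 1], [0, 0, 0.15, -0.1, 0.068, 0, 1], [0, 0, 0.167, -0.113, 0.072, 0, 1]]
  ]
}}

```text
t: 11.75
eef_pos: [0.5381, 0.0265, 0.1249]
ee_rot: [0.973, 2.987, 0.0]
ft_force: [-0.6, -0.3, 0.6]
opening: 0.0003
grip_force: 0.0
```

>>> {"method": "step_arm", "body": {
  "rows": [
    [[0, 0, 0.017, -0.009, 0.01, 0, 1], [0, 0, 0.033, -0.019, 0.019, 0, 1], [0, 0, 0.05, -0.03, 0.028, 0, 1], [0, 0, 0.067, -0.041, 0.036, 0, 1], [0, 0, 0.083, -0.052, 0.044, 0, 1], [0, 0, 0.1, -0.063, 0.051, 0, 1], [0, 0, 0.117, -0.075, 0.057, 0, 1], [0, 0, 0.133, -0.088, 0.063, 0, 1], [0, 0, 0.15, -0.1, 0.068, 0, 1], [0, 0, 0.167, -0.113, 0.072, 0, 1]]
  ]
}}

```text
t: 13.0
eef_pos: [0.5515, 0.0255, 0.1249]
ee_rot: [1.715, 2.632, -0.0]
ft_force: [0.5, -0.9, 0.0]
opening: -0.0001
grip_force: 0.0
```

```bash
python3 look.py d; cp /tmp/side.png pics/d2.png
```

```text
13.0 [0.5515 0.0255 0.1249] psi 23.84 down [ 0. -0. -1.] [ 0.53 -0.92  0.05]
```

View pics/d2.png

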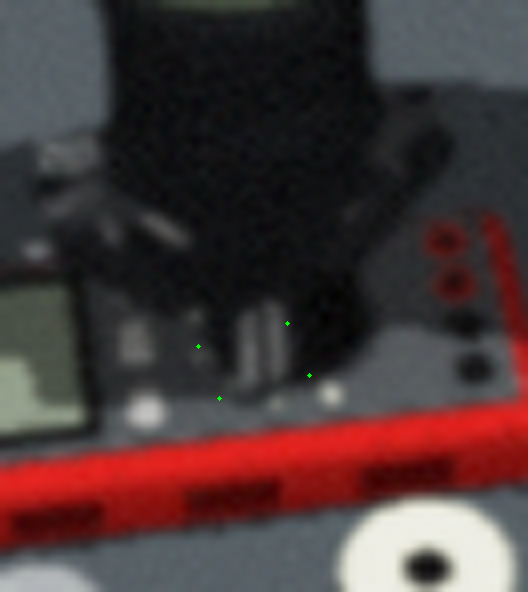

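>>> {"method": "step_arm", "body": {
  "rows": [
    [[0, 0, 0.017, -0.009, 0.01, 0, 1], [0, 0, 0.033, -0.019, 0.019, 0, 1], [0, 0, 0.05, -0.03, 0.028, 0, 1], [0, 0, 0.067, -0.041, 0.036, 0, 1], [0, 0, 0.083, -0.052, 0.044, 0, 1], [0, 0, 0.1, -0.063, 0.051, 0, 1], [0, 0, 0.117, -0.075, 0.057, 0, 1], [0, 0, 0.133, -0.088, 0.063, 0, 1], [0, 0, 0.15, -0.1, 0.068, 0, 1], [0, 0, 0.167, -0.113, 0.072, 0, 1]]
  ]
}}

```text
t: 14.35
eef_pos: [0.5625, 0.0181, 0.1249]
ee_rot: [2.339, 2.098, -0.0]
ft_force: [-0.6, 0.2, -0.3]
opening: -0.0
grip_force: 0.0
```

>>> {"method": "step_arm", "body": {
  "rows": [
    [[0, 0, 0, 0.02, 0, 0, 1], [0, 0, 0, 0.05, 0, 0, 1], [0, 0, 0, 0.08, 0, 0, 1], [0, 0, 0, 0.08, 0, -0.1, 1], [0, 0, 0, 0.08, 0, -0.25, 1], [0, 0, 0, 0.08, -0.1, -0.4, 1], [0, 0, 0, 0.0, -0.3, -0.55, 1], [0, 0, 0, -0.2, -0.5, -0.7, 1], [0, 0, 0, -0.4, -0.7, -0.8, 1], [0, 0, 0, -0.6, -0.9, -0.8, 1]]
  ]
}}

```text
t: 15.6
eef_pos: [0.4656, -0.0324, 0.2064]
ee_rot: [2.334, 2.101, 0.002]
ft_force: [0.3, -1.3, -0.7]
opening: -0.0002
grip_force: 0.0
```

```bash
python3 look.py e
```

```text
15.6 [ 0.4656 -0.0324  0.2064] psi -6.0 down [ 0.002 -0.    -1.   ] [ 0.34 -1.26 -0.68]
```

View pics/e.png

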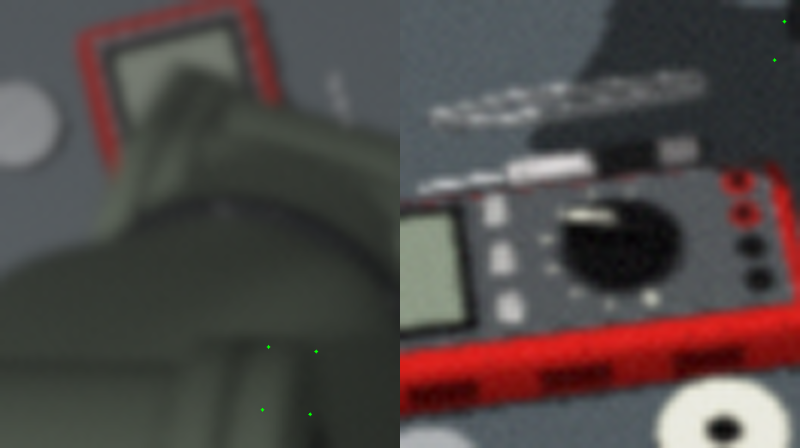

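```bash
python3 - <<'E'
from h import *
p=np.load("p.npy"); u0=(proj("side",[[p[0]-.02,p[1],.06]])[0]-(33,37)).astype(int)
q=[ray("side",np.array([(x-400)/400*66,y/448*74])-.5+u0,.06) for x,y in((612,215),(565,213))]
d=q[1]-q[0]; print(q,"meter angle",np.degrees(np.arctan2(d[1],d[0])-p[2]))
D=m2w(p,[[-.026,0,.06]])[0]
for k in range(2,7):
    a=p[2]+np.radians(105-30*k); l=proj("side",D+np.outer([.002,.021],[np.cos(a),np.sin(a),0])); 
    l=(l-u0+.5)*[400/66,448/74]+[400,0]; print(k,l.round(0).tolist())
from fit import measure
measure({"side":camera("side"),"top":camera("top")},p) if 0 else None
E
```

```text
[array([5.45973605e-01, 3.55088638e-04, 6.00000000e-02]), array([0.56544876, 0.00092822, 0.06      ])] meter angle -12.52597870532694
2 [[615.0, 220.0], [587.0, 248.0]]
3 [[614.0, 218.0], [571.0, 233.0]]
4 [[614.0, 217.0], [568.0, 213.0]]
5 [[615.0, 215.0], [578.0, 195.0]]
6 [[616.0, 214.0], [599.0, 182.0]]
```

>>> {"method": "step_arm", "body": {
  "rows": [
    [[0, 0, -0.01, 0.08, 0.1, 0, 1], [0, 0, -0.02, 0.16, 0.2, 0, 1], [0, 0, -0.04, 0.24, 0.3, 0, 1], [0, 0, -0.06, 0.32, 0.4, 0, 1], [0, 0, -0.08, 0.4, 0.5, 0, 1], [0, 0, -0.09, 0.48, 0.6, 0.05, 1], [0, 0, -0.1, 0.56, 0.7, 0.1, 1], [0, 0, -0.112, 0.64, 0.8, 0.15, 1], [0, 0, -0.112, 0.72, 0.88, 0.2, 1], [0, 0, -0.112, 0.78, 0.95, 0.25, 1]]
  ]
}}

```text
t: 16.95
eef_pos: [0.5698, 0.0362, 0.1795]
ee_rot: [-1.931, -2.478, 0.0]
ft_force: [0.1, 0.1, 0.7]
opening: -0.0003
grip_force: 0.0
```

```bash
cat > key.py <<'E'
from plan import *
s=sensors.observe(); M=R.from_rotvec(s["ee_rot"]).as_matrix(); psi=np.degrees(np.arctan2(M[1,1],M[0,1])); p=np.load("p.npy")
K=m2w(p,[[.024,.028,0]])[0][:2]
print(s["t"],s["eef_pos"].round(4),psi,M[:,2].round(4),s["ft_force"].round(2),rel(s["eef_pos"][:2],psi,K,np.degrees(p[2])))
E
python3 key.py
```

```text
16.95 [0.5698 0.0362 0.1795] 14.136453956806614 [-2.e-04 -1.e-04 -1.e+00] [0.05 0.1  0.66] [0, 0, np.float64(-0.0), np.float64(0.006), np.float64(0.156)]
```

>>> {"method": "step_arm", "body": {
  "rows": [
    [[0, 0, 0, 0, 0.06, 0, 1], [0, 0, 0, 0.006, 0.12, 0.05, 1], [0, 0, 0, 0.006, 0.156, 0.15, 1], [0, 0, 0, 0.006, 0.156, 0.25, 1], [0, 0, 0, 0.006, 0.156, 0.35, 1], [0, 0, 0, 0.006, 0.156, 0.42, 1], [0, 0, 0, 0.006, 0.156, 0.48, 1], [0, 0, 0, 0.006, 0.156, 0.52, 1], [0, 0, 0, 0.006, 0.156, 0.55, 1], [0, 0, 0, 0.006, 0.156, 0.57, 1]]
  ]
}}

```text
t: 18.2
eef_pos: [0.5843, 0.0401, 0.1229]
ee_rot: [1.931, 2.478, 0.0]
ft_force: [0.5, 0.3, 0.5]
opening: -0.0001
grip_force: 0.0
```

```bash
python3 key.py; python3 look.py f; cp /tmp/side.png pics/f2.png
```

```text
18.2 [0.5843 0.0401 0.1229] 14.152529212120848 [ 1.e-04 -1.e-04 -1.e+00] [0.5  0.33 0.5 ] [0, 0, np.float64(-0.0), np.float64(0.004), np.float64(0.006)]
18.2 [0.5843 0.0401 0.1229] psi 14.15 down [ 0. -0. -1.] [0.5  0.33 0.5 ]
```

View pics/f2.png

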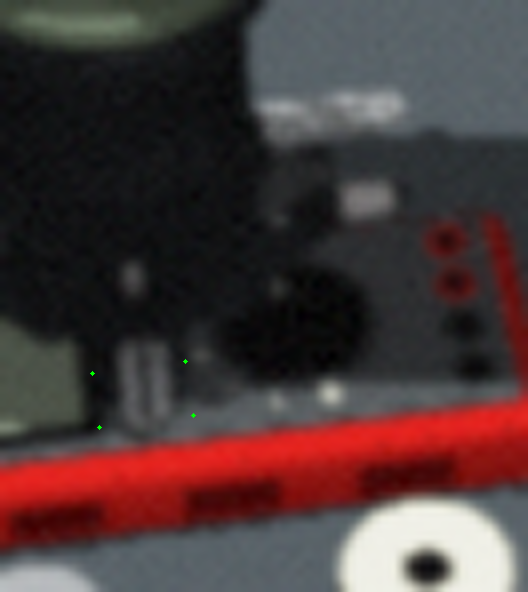

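>>> {"method": "step_arm", "body": {
  "rows": [
    [[0, 0, 0, 0, 0, 0.005, 1], [0, 0, 0, 0, 0, 0.01, 1], [0, 0, 0, 0, 0, 0.015, 1], [0, 0, 0, 0, 0, 0.02, 1], [0, 0, 0, 0, 0, 0.025, 1], [0, 0, 0, 0, 0, 0.03, 1], [0, 0, 0, 0, 0, 0.035, 1], [0, 0, 0, 0, 0, 0.04, 1], [0, 0, 0, 0, 0, 0.045, 1], [0, 0, 0, 0, 0, 0.045, 1]]
  ]
}}

```text
t: 19.55
eef_pos: [0.5843, 0.0401, 0.1184]
ee_rot: [1.931, 2.478, -0.0]
ft_force: [0.8, -0.0, 0.7]
opening: 0.0003
grip_force: 0.6
```

```bash
cat > ft.py <<'E'
from h import *
F=[]
for _ in range(6): camera("side"); s=sensors.observe(); F.append(np.r_[s["ft_force"],s["eef_pos"][2]*1000])
print(s["t"],np.mean(F,0).round(2),np.std(F,0).round(2))
E
python3 ft.py
```

```text
19.85 [-2.4000e-01  8.0000e-02  1.2500e+00  1.1842e+02] [0.48 0.26 0.51 0.01]
```

>>> {"method": "step_arm", "body": {
  "rows": [
    [[0, 0, 0, 0, 0, 0.003, 1], [0, 0, 0, 0, 0, 0.006, 1], [0, 0, 0, 0, 0, 0.009, 1], [0, 0, 0, 0, 0, 0.012, 1], [0, 0, 0, 0, 0, 0.015, 1], [0, 0, 0, 0, 0, 0.018, 1], [0, 0, 0, 0, 0, 0.02, 1], [0, 0, 0, 0, 0, 0.022, 1], [0, 0, 0, 0, 0, 0.022, 1], [0, 0, 0, 0, 0, 0.022, 1]]
  ]
}}

```text
t: 21.1
eef_pos: [0.5843, 0.0401, 0.1162]
ee_rot: [1.931, 2.478, -0.0]
ft_force: [-0.6, 0.1, 2.8]
opening: -0.0004
grip_force: 1.5
```

```bash
python3 ft.py
```

```text
21.4 [ -0.58  -0.13   2.66 116.21] [0.16 0.45 0.34 0.01]
```

>>> {"method": "step_arm", "body": {
  "rows": [
    [[0, 0, 0, 0, 0, 0.001, 1], [0, 0, 0, 0, 0, 0.002, 1], [0, 0, 0, 0, 0, 0.003, 1], [0, 0, 0, 0, 0, 0.004, 1], [0, 0, 0, 0, 0, 0.005, 1], [0, 0, 0, 0, 0, 0.005, 1], [0, 0, 0, 0, 0, 0.005, 1], [0, 0, 0, 0, 0, 0.005, 1], [0, 0, 0, 0, 0, 0.005, 1], [0, 0, 0, 0, 0, 0.005, 1]]
  ]
}}

```text
t: 22.65
eef_pos: [0.5843, 0.04, 0.1157]
ee_rot: [1.931, 2.478, -0.0]
ft_force: [-0.2, -0.2, 3.6]
opening: -0.0002
grip_force: 1.7
```

```bash
python3 ft.py
```

```text
22.95 [ -0.22   0.13   3.47 115.71] [0.3  0.5  0.55 0.01]
```

>>> {"method": "step_arm", "body": {
  "rows": [
    [[0, 0, 0, 0, 0, -0.01, 1], [0, 0, 0, 0, 0, -0.02, 1], [0, 0, 0, 0, 0, -0.04, 1], [0, 0, 0, 0, 0, -0.1, 1], [0, 0, 0, 0, 0, -0.2, 1], [0, 0, 0, 0, 0, -0.35, 1], [0, 0, 0, 0, 0, -0.5, 1], [0, 0, 0, 0, 0, -0.65, 1], [0, 0, 0, 0, 0, -0.8, 1], [0, 0, 0, 0, 0, -0.9, 1]]
  ]
}}

```text
t: 24.2
eef_pos: [0.5844, 0.0401, 0.2068]
ee_rot: [1.931, 2.478, 0.001]
ft_force: [-0.1, 0.0, -1.0]
opening: -0.0
grip_force: 0.0
```

>>> {"method": "step_arm", "body": {
  "rows": [
    [[0, 0, 0, 0, -0.1, 0, 1], [0, 0, 0, 0.1, -0.2, 0, 1], [0, 0, 0, 0.2, -0.3, 0, 1], [0, 0, 0, 0.3, -0.4, 0, 1], [0, 0, 0, 0.4, -0.5, 0, 1], [0, 0, 0, 0.5, -0.6, 0, 1], [0, 0, 0, 0.6, -0.7, 0, 1], [0, 0, 0, 0.7, -0.8, 0, 1], [0, 0, 0, 0.8, -0.9, 0, 1], [0, 0, 0, 0.9, -1, 0, 1]]
  ]
}}

```text
t: 25.45
eef_pos: [0.4646, 0.1033, 0.2057]
ee_rot: [1.931, 2.478, -0.0]
ft_force: [0.1, 0.5, 1.1]
opening: -0.0001
grip_force: 0.0
```

```bash
python3 - <<'E'
from h import *
p=np.load("p.npy"); D=m2w(p,[[-.026,0,.06]])[0]; im=camera("side").astype(np.float32).mean(2)
for k in range(1,7):
    a=p[2]+np.radians(105-30*k); l=proj("side",D+np.outer(np.linspace(.005,.019,8),[np.cos(a),np.sin(a),0])).astype(np.float32)
    print(k,cv2.remap(im,l[None,:,0],l[None,:,1],cv2.INTER_LINEAR).mean().round(1))
s=sensors.observe(); print(s["t"],s["eef_pos"],s["ft_force"])
E
```

```text
1 12.9
2 14.9
3 28.9
4 77.7
5 42.2
6 32.8
25.5 [0.46331569 0.10426068 0.20570981] [0.89015984 2.12381575 0.09571263]
```

```bash
python3 -c "
from bench import ticket; print(ticket.job_done())"
```

```text
the job is handed in; nothing more can be done
None
```

I turned the dial four clicks to the ohms range (the last camera check shows the pointer at the fourth stop), then pressed SELECT to about 3.5 N, its fully-down force. I let it up, drew the hand clear and handed the job in at about 25.5 s; no verdict was returned, and I did not check in a picture that the key came back up.

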